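Put the pouring kit away

ROBOT

A 7-joint arm with a two-finger parallel gripper is mounted at the origin on the work surface; the furniture and walls round the work are solid. World frame = base frame: x ahead of the robot, y to its left, z up, the work surface at z = 0. Lengths are in m, angles in rad, forces in N, time in s.
With the tool pointing down it reaches from about 0.4 to 0.85 m from the base axis. Payload 6.9 kg.
Tool frame: the origin (TCP) lies midway between the tips of the shut fingers; the grasp point (between the pads) lies behind it (ctrl.pinch_z is the z of the grasp point in the tool frame, in m); z points along the fingers, y is the line along which they close (so a half turn about z gives the same grasp; the last joint's range is limited). The gripper opens to 85 mm and grips with 20 to 120 N. Pads are 22 mm wide; open, the fingers measure 114 mm over their backs; the gripper's body (76 mm by 85 mm) begins 54 mm behind the grasp point. The pads swing forward as they close: fully open they stand 13 mm farther back than shut.
Start: joints at [-1.175, 0.507, -0.238, 1.5, 0.126, 1.149, -0.155], TCP at [0.179, 0.599, 0.231] pointing down, gripper open.
Joint ranges: [-3.08, 3.08], [-0.24, 2.05], [-1.43, 1.35], [0, 2.5], [-1.52, 4.66], [0.17, 1.96], [-2.89, 2.89]. Speed limits (rad/s): [2.39, 2.39, 3.14, 3.14, 3.14, 3.14, 3.14].

INTERFACE

Orientations are given as a unit quaternion [w, x, y, z].
In Python, from station import ctrl, get_state, vision, ticket, models gives the robot as it stands. Calls block until the motion is done:
- ctrl.movep(position, orientation): joint-space move of the TCP to a pose.
- ctrl.movel(position, frame=None, max_speed=0.15): straight line of the TCP; frame=None keeps the orientation; max_speed is the mean speed in m/s.
- ctrl.set_joints(angles): joint-space move.
- ctrl.ungrasp() and ctrl.close_gripper(force=None): open the fingers fully, or close them until they stop; force is the grip in N (None keeps the last).
- ctrl.pause(seconds).
- ctrl.ik(position, orientation): joint angles nearest the present ones, or None.
- get_state(): the state.
- vision.grab_frame(name): name is "side" or "top" or "wrist"; returns (picture, depth): 420x560x3 uint8, blue, green, red; 420x560 float32, m along the optical axis (not along the pixel's ray), 0 where there is no reading.
- vision.camera_info(name): a dict with "mtx" (3x3 intrinsics, pixels), "R" (3x3) and "t" (3): a world point X has camera coordinates R X + t; the wrist camera has in their place "hand_eye" (4x4, takes a point from camera to tool coordinates, whose origin is the TCP and whose axes are the flange's). Camera axes: x right, y down, z forward; pixel columns grow to the right and rows downward; lengths in m; the calibration is good to about 2 mm. The wrist camera is an equidistant fisheye: a pixel r from the principal point sees the ray r / f radians off the axis. A picture is of the moment at which its call begins: read the wrist's pose just before it. camera_info takes no time and is no camera call.
A pose or a line that the arm cannot do raises ctrl.Unreachable and nothing moves.
- ticket.close_job(): hands the job in; it is judged then, once.
Trained networks look in the newest picture that a camera, given by its name, has taken for a name from the list of things; names that differ only in an ending like _2 or _b are one class to them, and where a whole thing is asked for, a point or a joint stands for the part that bears it (a point fixed in the world has none). Each returns a list of dicts, best first, with "p" (0 to 1); they miss things now and then, are a little off and sometimes report something else, mostly with a low value. They report only what shows in the picture. A call takes as long as a camera call.
- models.recognise(camera, target): "point" ([column, row] in pixels, amid what is visible of it).
- models.masks_of(camera, target): "mask" (420x560 bool, what is visible of it) and "point" ([column, row] in pixels, amid what is visible of it).
The state is a dict: "time": time; "qpos": joint angles; "qd": joint speeds; "tau": joint torques, N m; "tcp_pos": TCP position; "eef_rot": TCP orientation; "contact_force": force on the tool from outside, world axes, zero at the start; "wrist_torque": the same for the moment, N m; "width": finger opening in m; "gripper_force": force on a finger pad.
Only numpy, scipy, OpenCV 4.12 (cv2) and the standard library are available. Lean on these libraries where they do the work, as an engineer would, in place of code of your own. Each camera call takes 0.05 s, during which the arm holds its last target. There are 200 camera calls.

TASK

The pour is finished, so put the kit away where each piece belongs: stand the torch in its round steel stand, stand the pink paint bottle in the plywood rack, lay the green spatula flat in the white tool tray along its length, and slide the trowel, leading edge first, under the bar of its edge guard until it is fully home. Keep the torch and the paint bottle upright all the time, and leave the rose bottle and the drink can undisturbed. Let go of everything at the end.

Things in the scene. Friction and masses are not known exactly. Their poses are not given: they have to be found in the camera images.
- torch: loose butane torch, 165 tall, upright, 0.31 kg. Green can dia 47, height 0 to 109, axis at x 0, y +23.5 of the origin (origin at bottom height, z up). Above it black head 30 wide (x), to 165; metal nozzle along -y to y -54, at height 132-161 (first points roughly at the robot); red knob to y +54 at 117-137; button on -x side, no wider than the can. Grip the can's top 20 mm, across x. (mm)
- pink_bottle: loose pink paint bottle, black cap, full, upright, 176 mm tall, 0.3 kg. Body 68 mm in diameter up to 147 mm height, narrower at the shoulder; neck and cap 28 to 30 mm in diameter from 148 to 176 mm: grip it there. Origin: centre of the bottom, z up, any yaw.
- spatula: loose lime-green spatula lying flat, 176 mm long, 30 g. Origin: middle of its length and width at the underside; y along its length: round handle 9 mm in diameter from y = -42 to +88 mm, axis 4 mm above the underside; flat paddle 38 mm wide, 5 mm thick, from y = -31 to -88 mm. Balances near the origin. z up.
- trowel: loose small trowel, 0.22 kg. Steel blade 80 (x) x 110 (y) x 4 mm lying flat; over it a round wooden handle, 23-25 mm in diameter, 92 long, along y, axis at x = -12, 54 mm above the underside, on metal stems at y = +-28 (grip between them, across x). Leading edge: the long blade edge at x = +40 mm, the farther from the handle. Origin: centre of the blade's underside; z up.
- torch_stand: fixed torch stand: dark round steel foot, 100 mm in diameter, with a rubber pad; above it a bright steel hoop on three rods, inner diameter 63 mm, rim 45 mm high. The can stands inside the hoop on the pad, 8 mm above the table. Origin: centre of the underside, on the hoop's axis; z up.
- paint_rack: fixed square plywood bottle rack, 112 x 112 mm, two decks on four corner posts. The upper deck (top at 46 mm, screw heads at its corners to 48.5) has one central round hole, 84 mm in diameter; the bottle stands through it on the lower deck, 9 mm above the table. Origin: centre of the underside; z up.
- tool_tray: fixed shallow white tray with blue rim, outside 204 (x) x 112 (y) mm, walls 4 mm thick, rim 21 mm high, inside 196 x 104 mm, floor 4 mm above the table. Origin: centre of the underside; x along its length, z up.
- edge_guard: fixed edge guard, mm: aluminium bed 150 (x) x 136 (y), 3 thick; dark cheeks 20 high, 122 apart at x 10 to 73, flared to 134 at x -22; wooden bar across, x 36 to 54, underside at 14, top 26 (screws to 29); rubber stop at x 66. Set the blade on the open bed before the bar, slide it along +x under the bar to the stop (friction only, 1 N); home: trowel origin at x 26. Origin: underside centre; z up.
- rose_bottle: bystander, loose: part-full glass bottle of rose drink with red top, 78 mm in diameter, 324 mm tall, standing at the right. Origin: centre of the bottom.
- drink_can: bystander, loose: orange drink can, 53 mm in diameter, 134 mm tall, standing at the left. Origin: centre of the bottom.

How it is judged:
By the outcome, as a careful person would: the job done as asked, in the order asked, and still so for the second after the job is handed in, with the robot touching nothing.
It also fails if it takes over 120 s, if anything falls off the work surface, if the arm or the gripper's body presses on something with over 40 N, if the wrist force passes 120 N, or if a joint passes its speed limit or range.

## Working session

There is one attempt and no reset: what is moved stays moved. The work goes in short steps, each a Python script; the robot and the scene stay as the last script left them, time stands still between calls to the robot, and variables do not carry over. Pictures are saved under pics/ and viewed, at most 14 in all, crops included, and the job is handed in when it is done.

```bash
ls; mkdir -p pics
python3 - <<'E'
from station import ctrl, get_state, vision, ticket, models
import cv2,numpy as np
s=get_state();print({k:np.round(v,3) for k,v in s.items()}, ctrl.pinch_z)
for c in ["top","side"]:
    im,d=vision.grab_frame(c);cv2.imwrite(f"pics/{c}0.png",im);np.save(f"{c}0.npy",d)
    i=vision.camera_info(c);print(c,i)
    C=-np.array(i["R"]).T@i["t"];print(C)
    for n in "torch pink_bottle spatula trowel torch_stand paint_rack tool_tray edge_guard rose_bottle drink_can".split():
        print(n,[(np.round(q["point"]),round(q["p"],2)) for q in models.recognise(c,n)[:3]])
print(vision.camera_info("wrist"))
E
```

```text
pics
{'time': np.float64(0.0), 'qpos': array([-1.175,  0.508, -0.238,  1.501,  0.126,  1.149, -0.155]), 'qd': array([-0.001, -0.   ,  0.   ,  0.001,  0.   , -0.001, -0.   ]), 'tau': array([-1.0000e-03, -6.2059e+01, -2.1880e+00, -2.4966e+01,  1.2000e-02,
        1.2000e-02,  0.0000e+00]), 'tcp_pos': array([0.179, 0.598, 0.23 ]), 'eef_rot': array([-0.   ,  0.144,  0.99 , -0.001]), 'contact_force': array([-0.547, -0.506, -1.218]), 'wrist_torque': array([-0.011,  0.025,  0.039]), 'gripper_force': np.float64(0.0), 'width': np.float64(0.085)} -0.0187
top {'mtx': array([[486.15067633,   0.        , 277.53905555],
       [  0.        , 486.15067633, 204.8645834 ],
       [  0.        ,   0.        ,   1.        ]]), 'R': array([[-0.01568608, -0.99975213, -0.01579925],
       [-0.99017297,  0.017728  , -0.13871989],
       [ 0.1389656 ,  0.01346802, -0.99020562]]), 't': array([-0.02744119,  0.51093547,  1.44545927])}
[ 0.30461493 -0.05595972  1.50174526]
torch [(array([226., 230.]), 0.73), (array([166., 242.]), 0.57)]
pink_bottle []
spatula [(array([222., 232.]), 0.87), (array([174., 173.]), 
[... 971 characters left out ...]
319., 210.]), 0.84)]
tool_tray [(array([217., 145.]), 0.25)]
edge_guard [(array([343., 241.]), 0.88)]
rose_bottle [(array([369., 260.]), 0.56)]
drink_can [(array([217., 147.]), 0.61)]
{'mtx': array([[325.1922621 ,   0.        , 284.39625615],
       [  0.        , 325.1922621 , 212.45279704],
       [  0.        ,   0.        ,   1.        ]]), 'hand_eye': array([[ 2.91753904e-04, -9.50372403e-01, -3.11114467e-01,
         7.96893266e-02],
       [ 9.99999775e-01,  8.95304574e-05,  6.64278216e-04,
         8.95359839e-04],
       [-6.03457464e-04, -3.11114591e-01,  9.50372215e-01,
        -1.43860825e-01],
       [ 0.00000000e+00,  0.00000000e+00,  0.00000000e+00,
         1.00000000e+00]])}
```

Run:
```python
import cv2
a=cv2.imread("pics/top0.png");cv2.imwrite("pics/top0c.png",cv2.resize(a[110:300,90:480],None,fx=2.05,fy=2.05,interpolation=cv2.INTER_CUBIC))
a=cv2.imread("pics/side0.png");cv2.imwrite("pics/side0c.png",cv2.resize(a[80:350,130:470],None,fx=2.2,fy=2.2,interpolation=cv2.INTER_CUBIC))
```

```text
(no output)
```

View pics/top0c.png

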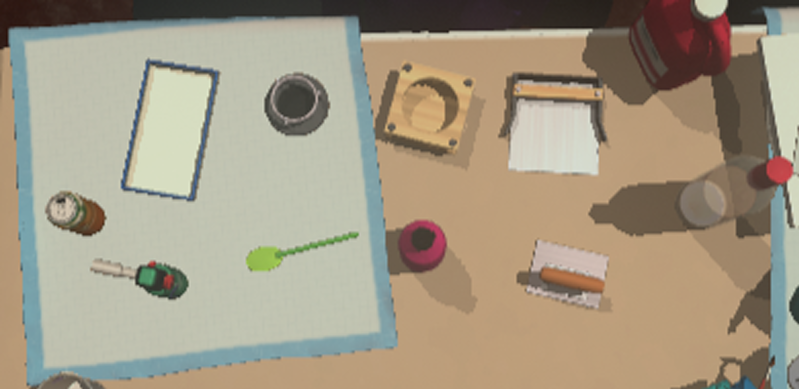

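View pics/side0c.png

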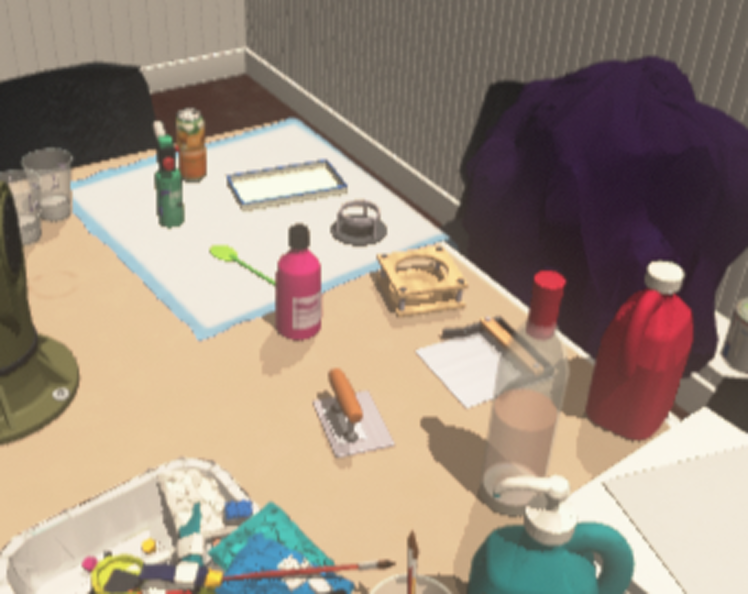

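The top view shows tray (crop 170,130), torch stand (297,100), rack (430,105), guard (555,120, bar on the far side), can (75,212), torch (155,278, nozzle to the left), spatula (300,250), bottle (422,245), trowel (565,275), rose bottle (720,190). The side view agrees, with the torch and bottle upright. Next I fit poses from both clouds.

```bash
cat > h.py <<'E'
from station import ctrl, get_state, vision, ticket, models
import numpy as np, cv2
from scipy.spatial.transform import Rotation as Rot
def cloud(c,d,mask=None):
    """world points of a fixed camera (N,3) and pixel indices"""
    i=vision.camera_info(c);K=i["mtx"];v,u=np.nonzero((d>0)&(mask if mask is not None else True))
    z=d[v,u];P=np.c_[(u-K[0,2])/K[0,0]*z,(v-K[1,2])/K[1,1]*z,z]
    return (P-i["t"])@np.asarray(i["R"])
def tcpT():
    s=get_state();q=s["eef_rot"];T=np.eye(4);T[:3,:3]=Rot.from_quat(q,scalar_first=True).as_matrix();T[:3,3]=s["tcp_pos"];return T
def wcloud(d,T,mask=None,pix=None):
    i=vision.camera_info("wrist");K=i["mtx"];v,u=np.nonzero((d>0)&(mask if mask is not None else True))
    a=(u-K[0,2])/K[0,0];b=(v-K[1,2])/K[1,1];r=np.hypot(a,b)+1e-9;z=d[v,u];t=np.tan(r)/r
    P=np.c_[a*t*z,b*t*z,z,np.ones(len(z))]
    return (P@(T@i["hand_eye"]).T)[:,:3]
def rect(P):
    (c,w,a)=cv2.minAreaRect(P[:,:2].astype(np.float32));return np.round(c,4),np.round(w,4),round(a,1)
def circ(P):
    A=np.c_[2*P[:,:2],np.ones(len(P))];x=np.linalg.lstsq(A,(P[:,:2]**2).sum(1),rcond=None)[0]
    return np.round([*x[:2],np.sqrt(x[2]+x[0]**2+x[1]**2)],4)
def quat(yaw):
    """tool down, closing line (tool y) at angle yaw in the world xy plane"""
    y=np.array([np.cos(yaw),np.sin(yaw),0]);z=np.array([0,0,-1.]);x=np.cross(y,z)
    return Rot.from_matrix(np.c_[x,y,z]).as_quat(scalar_first=True)
E
python3 - <<'E'
from h import *
for c in ["top","side"]:
    vision.grab_frame(c);d=np.load(f"{c}0.npy")
    Pall=cloud(c,d);near=Pall[(Pall[:,0]>.35)&(Pall[:,0]<.6)&(abs(Pall[:,1])<.2)]
    print(c,"table z mode",np.percentile(near[:,2],[5,30,50,70]))
    for n in "torch pink_bottle spatula trowel torch_stand paint_rack tool_tray edge_guard rose_bottle drink_can".split():
        for m in models.masks_of(c,n)[:2]:
            P=cloud(c,d,m["mask"]);
            if len(P)<5: continue
            med=np.median(P[:,:2],0);P=P[np.hypot(*(P[:,:2]-med).T)<.18]
            print(n,round(m["p"],2),len(P),np.round(P.mean(0),3),"z",np.round(np.percentile(P[:,2],[2,20,50,80,98]),3),rect(P))
E
```

```text
top table z mode [-0.00380893  0.00014743  0.00206039  0.00406203]
torch 0.88 438 [0.39  0.291 0.127] z [0.025 0.09  0.147 0.158 0.167] (array([0.3997, 0.3135]), array([0.12  , 0.0432]), 70.1)
pink_bottle 0.82 504 [ 0.428 -0.086  0.118] z [-0.002  0.103  0.125  0.157  0.179] (array([ 0.4375, -0.0882]), array([0.0745, 0.0777]), 87.7)
spatula 0.72 236 [0.427 0.127 0.007] z [-0.001  0.003  0.007  0.01   0.014] (array([0.4272, 0.1014]), array([0.0343, 0.1432]), 6.0)
trowel 0.79 953 [ 0.39  -0.305  0.02 ] z [-0.001  0.003  0.007  0.061  0.07 ] (array([ 0.3917, -0.3083]), array([0.1135, 0.0828]), 76.0)
torch_stand 0.7 755 [0.657 0.098 0.014] z [0.001 0.006 0.009 0.015 0.048] (array([0.658 , 0.0995]), array([0.098 , 0.0976]), 58.9)
paint_rack 0.6 1364 [ 0.644 -0.104  0.03 ] z [0.003 0.009 0.042 0.048 0.052] (array([ 0.6447, -0.1049]), array([0.1112, 0.1137]), 73.7)
tool_tray 0.61 2432 [0.622 0.293 0.007] z [-0.002  0.002  0.006  0.01   0.024] (array([0.6259, 0.2937]), array([0.1232, 0.2137]), 79.4)
edge_guard 0.59 2045 [ 0.621 -0.296  0.008] z [-0.003  0.002  0.005  0.017  0.029] (array([ 0
[... 1528 characters left out ...]
), array([0.1888, 0.1452]), 73.1)
tool_tray 0.96 925 [0.623 0.293 0.01 ] z [0.001 0.004 0.008 0.017 0.024] (array([0.625 , 0.3062]), array([0.158 , 0.2062]), 79.0)
tool_tray 0.67 939 [ 0.644 -0.107  0.027] z [0.002 0.01  0.018 0.048 0.051] (array([ 0.6537, -0.0888]), array([0.1603, 0.1198]), 74.0)
edge_guard 0.86 1035 [ 0.609 -0.279  0.008] z [0.001 0.003 0.005 0.008 0.028] (array([ 0.6212, -0.2948]), array([0.147 , 0.1501]), 84.4)
edge_guard 0.64 844 [ 0.423 -0.106  0.089] z [0.009 0.041 0.09  0.131 0.176] (array([ 0.4279, -0.0984]), array([0.0596, 0.0552]), 4.0)
drink_can 0.77 415 [0.483 0.399 0.077] z [0.004 0.035 0.081 0.122 0.136] (array([0.4877, 0.4093]), array([0.2941, 0.0513]), 49.5)
```

Run:
```python
from h import *
for k,(p) in enumerate([(.47,.25,.42),(.47,-.2,.42)]):
    ctrl.movep(np.array(p),quat(np.pi/2)if ctrl.ik(np.array(p),quat(np.pi/2)) is not None else quat(-np.pi/2))
    T=tcpT();im,d=vision.grab_frame("wrist");cv2.imwrite(f"pics/w{k}.png",im);np.savez(f"w{k}.npz",d=d,T=T)
    print(get_state()["time"],get_state()["qpos"].round(2))
    for n in "torch pink_bottle spatula trowel torch_stand paint_rack tool_tray edge_guard".split():
        for m in models.masks_of("wrist",n)[:1]:
            P=wcloud(d,T,m["mask"]);np.save(f"w{k}_{n}.npy",P)
            if len(P)<5: continue
            P=P[np.hypot(*(P[:,:2]-np.median(P[:,:2],0)).T)<.15]
            print(n,round(m["p"],2),len(P),np.round(P.mean(0),3),"z",np.round(np.percentile(P[:,2],[2,20,50,80,98]),3),rect(P))
```

```text
4.0417 [-0.42  0.27 -0.17  1.37  0.04  1.51  0.99]
pink_bottle 0.89 2393 [ 0.432 -0.068  0.104] z [0.01  0.058 0.114 0.14  0.177] (array([ 0.4422, -0.13  ]), array([0.0802, 0.1583]), 3.8)
spatula 0.91 876 [0.431 0.121 0.007] z [0.002 0.006 0.007 0.009 0.011] (array([0.4438, 0.0954]), array([0.0366, 0.1701]), 20.3)
trowel 0.77 1379 [ 0.392 -0.293  0.019] z [0.002 0.005 0.006 0.057 0.067] (array([ 0.3887, -0.3255]), array([0.1562, 0.0827]), 75.5)
torch_stand 0.89 1854 [0.657 0.103 0.016] z [0.007 0.008 0.009 0.035 0.047] (array([0.6583, 0.1015]), array([0.0984, 0.0972]), 21.4)
paint_rack 0.67 3085 [ 0.643 -0.1    0.029] z [0.006 0.01  0.03  0.047 0.049] (array([ 0.6497, -0.1061]), array([0.1189, 0.1234]), 74.5)
tool_tray 0.58 6519 [0.619 0.294 0.008] z [0.003 0.005 0.006 0.008 0.023] (array([0.6282, 0.2934]), array([0.119 , 0.2174]), 79.9)
edge_guard 0.68 2727 [ 0.623 -0.292  0.009] z [0.002 0.004 0.005 0.02  0.028] (array([ 0.6227, -0.2914]), array([0.1584, 0.1539]), 3.1)
6.1417 [ 0.27  0.23  0.11  1.42 -0.02  1.5   1.95]
torch 0.76 1074 [0.389 0.272 0.073] z [0.003 0.033 0.076 0.104 
[... 291 characters left out ...]
93 ]), array([0.0379, 0.1727]), 18.7)
trowel 0.85 2833 [ 0.393 -0.302  0.023] z [0.003 0.005 0.006 0.064 0.067] (array([ 0.3934, -0.3061]), array([0.1117, 0.0818]), 75.7)
torch_stand 0.59 1720 [0.657 0.098 0.018] z [0.003 0.008 0.009 0.039 0.047] (array([0.6609, 0.1094]), array([0.118, 0.099]), 73.9)
paint_rack 0.46 250 [0.487 0.393 0.03 ] z [0.006 0.018 0.03  0.041 0.051] (array([0.4865, 0.3963]), array([0.0192, 0.0497]), 85.9)
tool_tray 0.75 3591 [0.622 0.293 0.009] z [0.004 0.005 0.006 0.014 0.023] (array([0.6242, 0.3013]), array([0.138 , 0.2045]), 79.2)
edge_guard 0.57 5518 [ 0.621 -0.295  0.009] z [0.002 0.004 0.005 0.019 0.028] (array([ 0.6265, -0.2981]), array([0.1523, 0.1612]), 82.6)
```

View pics/w0.png

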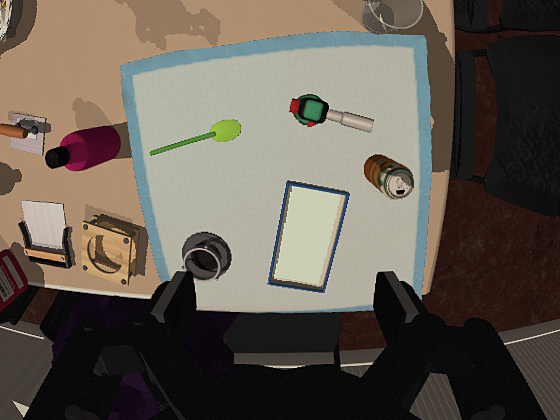

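View pics/w1.png

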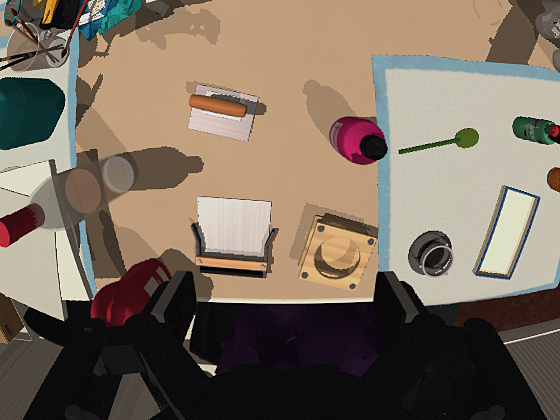

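The wrist views confirm the torch nozzle points to +y (w0: knob at 297,105, nozzle end at 372,125). The trowel handle is on the near-robot half of its blade (w1: 218,103), and the guard bar lies on the far side (w1: 232,265). Now precise fits per view.

```bash
cat > fit.py <<'E'
from h import *
from scipy.optimize import least_squares
def win(P,x,y,r,z0,z1):return P[(np.hypot(P[:,0]-x,P[:,1]-y)<r)&(P[:,2]>z0)&(P[:,2]<z1)]
def fcirc(P,R):
    f=least_squares(lambda c:np.hypot(P[:,0]-c[0],P[:,1]-c[1])-R,P[:,:2].mean(0),loss="soft_l1",f_scale=.002);return np.round(f.x,4)
def line(P):
    c=P.mean(0);v=np.linalg.svd(P[:,:2]-c[:2],full_matrices=False)[2][0];t=(P[:,:2]-c[:2])@v
    a,b=np.percentile(t,[.5,99.5]);return np.round(c[:2]+v*(a+b)/2,4),round(b-a,3),round(np.degrees(np.arctan2(v[1],v[0])),1),round(np.median(P[:,2]),4)
E
python3 - <<'E'
from fit import *
V={c:cloud(c,np.load(c+"0.npy")) for c in("top","side")}
for k in(0,1):
    f=np.load(f"w{k}.npz");V[f"w{k}"]=wcloud(f["d"],f["T"])
for n,P in V.items():
    print("==",n)
    def sh(name,f):
        try: print(" ",name,*f())
        except Exception as e: print(" ",name,"fail",e)
    sh("table z",lambda:(np.median(win(P,.5,0,.06,-.02,.02)[:,2]).round(4),np.median(win(P,.5,-.25,.05,-.02,.02)[:,2]).round(4)))
    sh("tray rim",lambda:rect(win(P,.622,.293,.135,.017,.03)))
    sh("tray all",lambda:rect(win(P,.622,.293,.135,.012,.03)))
    sh("hoop",lambda:(fcirc(win(P,.657,.1,.06,.040,.055),.034),circ(win(P,.657,.1,.06,.038,.055)),np.percentile(win(P,.657,.1,.06,.03,.06)[:,2],90)))
    sh("rack",lambda:(rect(win(P,.644,-.105,.09,.041,.053)),np.percentile(win(P,.644,-.105,.09,.03,.06)[:,2],50)))
    sh("bar",lambda:line(win(P,.66,-.295,.09,.0235,.035)))
    sh("guard>12",lambda:rect(win(P,.62,-.295,.11,.012,.035)))
    sh("handle",lambda:line(win(P,.385,-.305,.08,.058,.08)))
    sh("blade",lambda:rect(win(P,.39,-.305,.09,.0045+(.001 if n!='w1' else 0),.03)))
    sh("bottle top",lambda:(win(P,.43,-.09,.05,.170,.19)[:,:2].mean(0).round(4),np.percentile(win(P,.43,-.09,.05,.16,.19)[:,2],80)))
    sh("bottle body",lambda:fcirc(win(P,.43,-.09,.06,.03,.12),.034))
    sh("can body",lambda:fcirc(win(P,.385,.27,.06,.03,.085),.0235))
    sh("torch nozzle",lambda:line(win(P,.39,.29,.09,.125,.17)))
    sh("torch top",lambda:np.percentile(win(P,.385,.27,.06,.1,.2)[:,2],[80,98]))
    sh("spat",lambda:line(win(P,.44,.1,.12,.0055 if n[0]=='w' else .0065,.02)))
E
```

```text
== top
  table z 0.0024 0.0013
  tray rim [0.6207 0.2907] [0.1149 0.2049] 79.1
  tray all [0.6223 0.2933] [0.2216 0.2062] 80.0
  hoop [0.6584 0.0982] [0.6587 0.0983 0.0338] 0.04911970494284068
  rack (array([ 0.6447, -0.1048]), array([0.1117, 0.1139]), 73.9) 0.04660393397915704
  bar [ 0.6663 -0.2986] 0.134 -93.9 0.0264
  guard>12 [ 0.6178 -0.2956] [0.1522 0.1548] 85.3
  handle [ 0.3801 -0.3022] 0.089 -103.9 0.0647
  blade [ 0.3889 -0.3045] [0.1696 0.1727] 33.2
  bottle top [ 0.4334 -0.087 ] 0.17818887456944582
  bottle body 0.4341 -0.0882
  can body 0.3881 0.2864
  torch nozzle [0.3946 0.3089] 0.107 -102.6 0.1523
  torch top 0.16261134024202084 0.16794177000561536
  spat [0.4324 0.0954] 0.23 -58.1 0.008
== side
  table z 0.0027 0.0017
  tray rim [0.6218 0.2903] [0.1215 0.2047] 80.6
  tray all [0.622  0.2908] [0.1259 0.2065] 78.8
  hoop [0.6596 0.0979] [0.6595 0.0982 0.034 ] 0.0478821618799824
  rack (array([ 0.646 , -0.1053]), array([0.1233, 0.1151]), 74.8) 0.04700517659223581
  bar [ 0.6675 -0.2592] 0.071 -85.8 0.0274
  guard>12 [ 0.6488 -0.2594] [0.068  0.1006] 82.2
  handle [ 0.3
[... 1049 characters left out ...]
table z 0.0027 0.0017
  tray rim [0.6225 0.2916] [0.115  0.2066] 79.8
  tray all [0.6225 0.2915] [0.1152 0.2066] 79.8
  hoop [0.6592 0.0989] [0.6592 0.0987 0.0338] 0.047058089785865564
  rack (array([ 0.6461, -0.1032]), array([0.1121, 0.1144]), 74.1) 0.04750331391463192
  bar [ 0.6665 -0.2975] 0.133 -93.9 0.0273
  guard>12 [ 0.6484 -0.2956] [0.1533 0.0969] 85.9
  handle [ 0.3819 -0.3017] 0.09 75.9 0.0651
  blade [ 0.4088 -0.3079] [0.1554 0.1406] 62.4
  bottle top [ 0.4352 -0.0871] 0.17735056591699394
  bottle body 0.4349 -0.0856
  can body 0.3889 0.2877
  torch nozzle [0.3903 0.2665] 0.033 22.0 0.1344
  torch top 0.1350840613632138 0.1391539842606959
  spat [0.4393 0.0846] 0.187 103.9 0.0075
```

```bash
cat >> h.py <<'E'
def tq(h,th):
    """tool z: horizontal heading h, th from straight down; tool y horizontal (left of heading)"""
    z=np.array([np.sin(th)*np.cos(h),np.sin(th)*np.sin(h),-np.cos(th)]);y=np.array([-np.sin(h),np.cos(h),0])
    return z,Rot.from_matrix(np.c_[np.cross(y,z),y,z])
def pose(G,h,th,back=0,w=.004,flip=False):
    z,R=tq(h,th)
    if flip:R=R*Rot.from_euler("z",np.pi)
    return np.asarray(G)+z*(-ctrl.pinch_z+w-back),R.as_quat(scalar_first=True)
E
python3 - <<'E'
from h import *
r=np.radians
for th in (60,70):
  for fl in(False,True):
    for b in (0,.1):
        p=pose((.389,.2875,.1),r(77.4),r(th),b,flip=fl);q=ctrl.ik(*p);print("pick",th,fl,b,None if q is None else np.round(q,2))
    for h in range(-30,91,20):
        q=[ctrl.ik(*pose((.6592,.0995,z),r(h),r(th),b,flip=fl)) for z,b in((.107,0),(.19,0),(.107,.1))]
        print(" place",h,[None if a is None else np.round(a,2).tolist() for a in q])
E
```

```text
pick 60 False 0 None
pick 60 False 0.1 None
 place -30 [[0.1, 1.16, -1.23, 2.17, 2.0, 1.94, -0.96], [-0.81, 0.65, 0.33, 2.15, 1.81, 0.73, -1.23], [-0.54, 0.68, -0.35, 2.26, 1.71, 1.22, -1.28]]
 place -10 [[0.26, 1.14, -1.23, 2.37, 2.28, 1.74, -0.78], [0.29, 0.88, -1.23, 2.33, 2.13, 1.51, -0.76], None]
 place 10 [[0.5, 1.13, -1.23, 2.44, 2.59, 1.38, -0.53], [0.54, 0.86, -1.23, 2.39, 2.47, 1.14, -0.6], None]
 place 30 [[0.76, 1.14, -1.23, 2.35, 2.8, 0.82, -0.28], [0.78, 0.89, -1.23, 2.31, 2.77, 0.63, -0.43], None]
 place 50 [[0.9, 1.16, -1.22, 2.14, 2.77, 0.22, 0.06], [0.84, 0.85, -1.04, 2.11, 4.23, 0.2, -1.6], [1.01, 0.91, -1.04, 2.2, 4.39, 0.23, -1.6]]
 place 70 [[0.16, 0.86, 0.16, 1.88, -1.47, 1.17, -2.02], [-0.07, 0.79, 0.56, 1.86, -1.5, 1.45, -2.15], [-0.02, 0.92, 0.75, 1.87, -1.48, 1.67, -2.0]]
 place 90 [[-0.14, 1.08, 0.75, 1.59, -1.43, 1.79, -2.01], [-0.14, 0.96, 0.75, 1.57, -1.38, 1.81, -2.12], [-0.0, 1.04, 0.75, 1.49, -1.33, 1.87, -2.05]]
pick 60 True 0 None
pick 60 True 0.1 None
 place -30 [[-0.58, 0.79, -0.02, 2.18, 1.92, 0.99, 1.76], [-0.51, 0.62, -0.12, 2.15, 1.79, 0.99, 
[... 1928 characters left out ...]
-10 [[-0.51, 0.92, 0.04, 2.43, 2.53, 1.37, 1.41], [-0.46, 0.7, -0.03, 2.42, 2.47, 1.21, 1.6], None]
 place 10 [None, [0.5, 1.02, -1.23, 2.49, 2.69, 1.46, 2.51], None]
 place 30 [[0.79, 1.3, -1.23, 2.4, 3.06, 0.97, 2.85], [0.8, 1.04, -1.23, 2.39, 3.03, 0.85, 2.63], None]
 place 50 [[0.95, 1.3, -1.23, 2.17, 3.33, 0.28, 2.8], [0.95, 1.09, -1.23, 2.16, 3.67, 0.24, 2.27], [1.14, 1.21, -1.23, 2.24, 3.83, 0.18, 2.3]]
 place 70 [[0.31, 0.94, -0.02, 1.89, -1.5, 1.21, 1.23], [0.24, 0.8, 0.1, 1.88, -1.48, 1.3, 1.09], [0.39, 0.89, 0.12, 1.87, -1.37, 1.37, 1.19]]
 place 90 [[0.24, 1.02, 0.08, 1.57, -1.19, 1.47, 1.06], [0.2, 0.91, 0.15, 1.56, -1.2, 1.56, 0.96], [0.32, 1.01, 0.16, 1.46, -1.12, 1.63, 1.01]]
```

```bash
cat >> h.py <<'E'
A=np.array
def best(yaw,*pts):
    """of the two equivalent closing yaws take the one reachable at all points with the joint 7 nearest"""
    o=[]
    for y in(yaw,yaw+np.pi):
        qs=[ctrl.ik(A(p),quat(y)) for p in pts]
        if all(q is not None for q in qs): o.append((max(abs(q-get_state()["qpos"]).max() for q in qs),y))
    return min(o)[1]
def st(m=""):
    s=get_state();print(m,"t",round(s["time"],1),"w",round(s["width"],4),"tcp",s["tcp_pos"].round(4),"F",s["contact_force"].round(1),"g",round(s["gripper_force"],1))
def look(n,name):
    T=tcpT();im,d=vision.grab_frame(n);cv2.imwrite(f"pics/{name}.png",im);return im,d,T
E
python3 - <<'E'
from h import *
x,y=.389,.2875
yw=best(np.radians(-12.6),(x,y,.095),(.6592,.0992,.2));q=quat(yw);print(np.degrees(yw))
ctrl.movep(A([x,y,.21]),q);st("above")
ctrl.movel(A([x,y,.0955]),max_speed=.08);st("down")
ctrl.close_gripper(60);st("closed")
ctrl.movel(A([x,y,.125]),max_speed=.05);st("lift")
look("side","lift1")
E
```

```text
167.4
above t 8.5 w 0.0853 tcp [0.3901 0.2866 0.2102] F [ 0.  -0.8  0.2] g 0.0
down t 10.1 w 0.0852 tcp [0.3892 0.2877 0.0959] F [-0.4  0.2 -0.1] g 0.0
closed t 10.6 w 0.0368 tcp [0.3872 0.2878 0.0962] F [-6.4 -0.1 14.1] g 58.1
lift t 11.4 w 0.0355 tcp [0.389  0.2873 0.1248] F [ 0.1 -1.3 -3.1] g 68.7
```

```bash
python3 -c "
import cv2;a=cv2.imread('pics/lift1.png');cv2.imwrite('pics/lift1c.png',cv2.resize(a[60:260,120:380],None,fx=3,fy=3))"
```

```text
(no output)
```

View pics/lift1c.png

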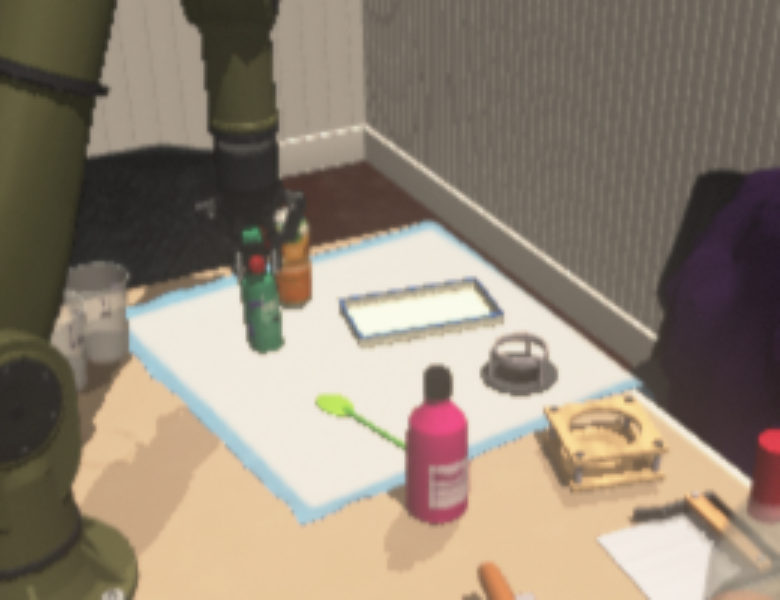

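The lift picture shows the torch off the table at (257,300) but the fingers closed to 36 mm rather than 47. That means a shoulder grip, possibly with a slight lean. I set it back down and regrip lower, watching the force.

Run:
```python
from fit import *
def tilt():
    for c in("side","top"):
        im,d=vision.grab_frame(c)
        m=models.masks_of(c,"torch")
        if not m: print(c,"none");continue
        P=cloud(c,d,m[0]["mask"]);zt=np.percentile(P[:,2],[2,98]).round(3);o=[]
        for a,b in((.0,.03),(.03,.055),(.055,.08),(.08,.1),(.1,.115)):
            Q=P[(P[:,2]-zt[0]*(c=="side")>a)&(P[:,2]-zt[0]*(c=="side")<b)]
            if len(Q)>12:o.append((b,len(Q),fcirc(Q,.0235).tolist()))
        print(c,zt,o)
tilt()
x,y=.389,.2875
ctrl.movel(A([x,y,.097]),max_speed=.04);st("down")
ctrl.ungrasp();st("open");tilt()
```

```text
side [0.028 0.192] [(0.03, 76, [0.3931, 0.288]), (0.055, 73, [0.3925, 0.2867]), (0.08, 73, [0.3907, 0.2863]), (0.1, 71, [0.3901, 0.2882]), (0.115, 36, [0.3916, 0.2938])]
top [0.001 0.053] [(0.03, 655, [0.6473, -0.1052]), (0.055, 755, [0.6437, -0.1049])]
down t 12.5 w 0.0346 tcp [0.3892 0.2879 0.0984] F [-2.9 -2.3 18.8] g 73.5
open t 13.0 w 0.0855 tcp [0.389  0.2875 0.0968] F [-0.4 -0.2 -0.2] g 0.0
side [0.007 0.165] [(0.03, 75, [0.3941, 0.2868]), (0.055, 72, [0.3948, 0.2866]), (0.08, 67, [0.3947, 0.2864]), (0.1, 74, [0.3953, 0.289]), (0.115, 17, [0.3883, 0.2519])]
top [0.021 0.11 ] [(0.1, 15, [0.3904, 0.2858])]
```

Run:
```python
from h import *
r=np.radians;G=A([.3935,.2868,.099])
for th in (50,55,60,65,70,75,80,85):
    o=[]
    for h in range(-10,140,10):
        for fl in(0,1):
            ok=[ctrl.ik(*pose(G+[0,0,dz],r(h),r(th),b,flip=fl)) is not None for dz,b in((0,0),(.08,0),(0,.09))]
            if ok[0]:o.append((h,fl,''.join('ny'[k] for k in ok)))
    print(th,o)
```

```text
50 [(-10, 0, 'yyy'), (-10, 1, 'yyy'), (80, 0, 'yyy'), (80, 1, 'yyy'), (90, 0, 'yyy'), (90, 1, 'yyy'), (100, 0, 'yyy'), (100, 1, 'yyy'), (110, 0, 'yyy'), (110, 1, 'yyy'), (120, 0, 'yyy'), (120, 1, 'yyy'), (130, 0, 'yyy'), (130, 1, 'yyy')]
55 [(-10, 0, 'yyy'), (-10, 1, 'yyy'), (90, 0, 'yyy'), (90, 1, 'yyy'), (100, 0, 'yyy'), (100, 1, 'yyy'), (110, 0, 'yyy'), (110, 1, 'yyy'), (120, 0, 'yyy'), (120, 1, 'yyy'), (130, 0, 'yyy'), (130, 1, 'yyy')]
60 [(90, 0, 'yyy'), (90, 1, 'yyy'), (100, 0, 'yyy'), (100, 1, 'yyy'), (110, 0, 'yyy'), (110, 1, 'yyy'), (120, 0, 'yyy'), (120, 1, 'yyy'), (130, 0, 'yyy'), (130, 1, 'yyy')]
65 [(90, 0, 'yyy'), (90, 1, 'yyy'), (100, 0, 'yyy'), (100, 1, 'yyy'), (110, 0, 'yyy'), (110, 1, 'yyy'), (120, 0, 'yyy'), (120, 1, 'yyy'), (130, 0, 'yyy'), (130, 1, 'yyy')]
70 [(90, 0, 'yyy'), (90, 1, 'yyy'), (100, 0, 'yyy'), (100, 1, 'yyy'), (110, 0, 'yyy'), (110, 1, 'yyy'), (120, 0, 'yyy'), (120, 1, 'yyy'), (130, 0, 'yyy'), (130, 1, 'yyy')]
75 [(-10, 0, 'yny'), (-10, 1, 'yny'), (90, 0, 'yyy'), (90, 1, 'yyy'), (100, 0, 'yyy'), (100, 1, 'yyy'), (110, 0, 'yyy'), (110, 1, 'yyy'), (120, 0, 'yyy'), (120, 1, 'yyy'), (130, 0, 'yyy'), (130, 1, 'yyy')]
80 [(-10, 0, 'yny'), (-10, 1, 'yny'), (90, 0, 'yyy'), (90, 1, 'yyy'), (100, 0, 'yyy'), (100, 1, 'yyy'), (110, 0, 'yyy'), (110, 1, 'yyy'), (120, 0, 'yyy'), (120, 1, 'yyy'), (130, 0, 'yyy'), (130, 1, 'yyy')]
85 [(-10, 0, 'yny'), (-10, 1, 'yny'), (80, 0, 'yny'), (80, 1, 'yny'), (90, 0, 'yyy'), (90, 1, 'yyy'), (100, 0, 'yyy'), (100, 1, 'yyy'), (110, 0, 'yyy'), (110, 1, 'yyy'), (120, 0, 'yyy'), (120, 1, 'yyy'), (130, 0, 'yyy'), (130, 1, 'yyy')]
```

Run:
```python
from h import *
r=np.radians;G=A([.3935,.2868,.098]);h,th=r(92),r(70)
ctrl.movel(A([.389,.2875,.25]),max_speed=.15)
p=pose(G+[0,0,.1],h,th,.13,flip=True);ctrl.movep(*p);st("hi")
for dz,b in((0,.1),):
    p=pose(G+[0,0,dz],h,th,b,flip=True);ctrl.movel(p[0],p[1]);st("pre")
look("side","pre");look("top","pret")
print(ctrl.ik(*pose(G,h,th,0,flip=True)), ctrl.ik(*pose(G+[.0,0,.07],h,th,0,flip=True)),ctrl.ik(*pose((.6592,.0992,.18),h,th,0,flip=True)))
a=cv2.imread('pics/pre.png')[80:260,120:360];b=cv2.imread('pics/pret.png')[150:330,130:370]
cv2.imwrite('pics/prec.png',cv2.resize(np.hstack([a,b]),None,fx=1.66,fy=1.66))
```

```text
hi t 15.6 w 0.0854 tcp [0.3964 0.1868 0.2347] F [-0.7  0.2 -0.5] g 0.0
pre t 16.5 w 0.0852 tcp [0.396  0.2145 0.125 ] F [0.5 0.1 0.7] g 0.0
[-0.46550558  1.14029265  0.79168432  2.37054304 -1.51996748  1.92233962
  1.78499978] [ 0.12428719  0.7560676  -0.16766641  2.36064869 -1.51634839  1.10855139
  1.53046291] [ 0.33783745  0.92796758 -0.10915568  1.52701805 -1.05797858  1.42788385
  0.88517193]
```

View pics/prec.png

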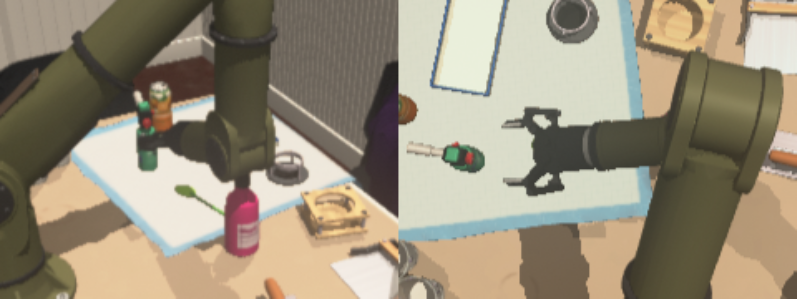

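The picture shows the open fingers squarely facing the torch's knob side (top half: 460,155), with the wrist close over the bottle cap (side half: 242,185). I therefore go forward first, then down.

Run:
```python
from h import *
r=np.radians;G=A([.3935,.2868,.098]);h,th=r(92),r(70)
print(get_state()["qpos"].round(2))
p0=get_state()["tcp_pos"];q=pose(G,h,th,flip=True)[1]
ctrl.movel(p0+A([-.0017,.05,0]),q,max_speed=.08);st("fwd")
ctrl.movel(pose(G,h,th,0,flip=True)[0],q,max_speed=.06);st("at");print(get_state()["qpos"].round(2))
ctrl.close_gripper(50);st("closed")
ctrl.movel(pose(G+[0,0,.03],h,th,0,flip=True)[0],q,max_speed=.06);st("lift")
```

```text
[ 0.3   0.84 -0.09  2.31 -1.3   1.16  1.56]
fwd t 17.4 w 0.086 tcp [0.3946 0.2638 0.125 ] F [-0.1 -0.1 -0.5] g 0.0Traceback (most recent call last):
  File "<stdin>", line 6, in <module>
station.Unreachable: the arm cannot follow that straight line within its joint ranges
```

Run:
```python
from h import *
r=np.radians;G=A([.3935,.2868,.098])
done=False
for th,hd in((70,96),(70,100),(65,100),(75,100),(70,104)):
    p=pose(G,r(hd),r(th),0.045,flip=True)
    try:
        ctrl.movel(p[0],p[1],max_speed=.1);print(hd,th,get_state()["qpos"].round(2))
        ctrl.movel(*pose(G,r(hd),r(th),0,flip=True),max_speed=.06);done=True;break
    except ctrl.Unreachable: print("no",th,hd)
st("at");print(get_state()["qpos"].round(2))
if done:
    ctrl.close_gripper(50);st("closed")
    try: p=pose(G+[0,0,.03],r(hd),r(th),0,flip=True);ctrl.movel(*p,max_speed=.06);st("lift")
    except ctrl.Unreachable: print("nolift")
look("side","lift2");cv2.imwrite('pics/lift2c.png',cv2.resize(cv2.imread('pics/lift2.png')[80:260,120:360],None,fx=3,fy=3))
```

```text
96 70 [ 0.2   0.89 -0.14  2.28 -1.36  1.11  1.57]
at t 18.6 w 0.0853 tcp [0.3914 0.3078 0.0902] F [-0.1 -0.5 -0.3] g 0.0
[ 0.13  0.92 -0.18  2.31 -1.48  1.07  1.64]
closed t 19.1 w 0.0438 tcp [0.3916 0.308  0.0905] F [ 1.6 -1.8  2.3] g 50.4
lift t 19.7 w 0.0437 tcp [0.3914 0.3079 0.1203] F [-0.1  0.9 -3.6] g 50.7
```

View pics/lift2c.png

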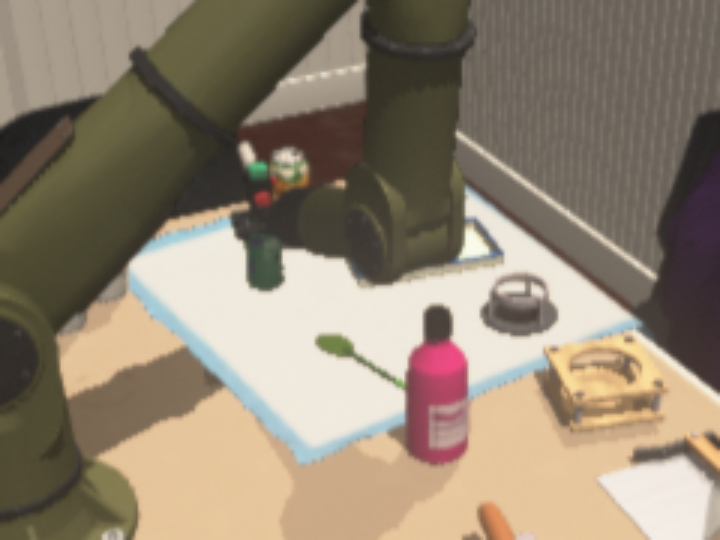

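Torch held at about the can's full width and hanging upright (265,230). Carry it to the stand and check before lowering.

Run:
```python
from fit import *
p=get_state()["tcp_pos"];G0=A([.3935,.2868]);off=p[:2]-A([.3914,.3078])
S=A([.6592,.0994]);d=S-G0
ctrl.movel(p+[0,0,.055],max_speed=.12)
ctrl.movel(A([p[0]+.14,p[1]-.04,p[2]+.055]),max_speed=.18)
t=A([.3914+d[0],.3078+d[1],p[2]+.055]);ctrl.movel(t,max_speed=.18);st("over")
for c in("side","top"):
    im,D=vision.grab_frame(c);P=cloud(c,D)
    for a,b in((.08,.1),(.1,.12),(.12,.145),(.145,.165)):
        Q=win(P,S[0],S[1],.035,a,b)
        if len(Q)>12:print(c,b,len(Q),fcirc(Q,.0235))
```

```text
over t 22.6 w 0.0435 tcp [0.6564 0.1213 0.1753] F [-0.3  0.7 -3.5] g 50.8
side 0.1 38 [0.6586 0.1002]
side 0.12 63 [0.659 0.1  ]
side 0.145 72 [0.6587 0.1   ]
side 0.165 52 [0.6593 0.1001]
top 0.12 13 [0.6575 0.0986]
```

Run:
```python
from h import *
p=get_state()["tcp_pos"];p=A([.6571,.1205,p[2]])
ctrl.movel(A([*p[:2],.125]),max_speed=.1);st()
ctrl.movel(A([*p[:2],.0998]),max_speed=.04);st("low")
ctrl.ungrasp();st("open")
T=tcpT();z=T[:3,2]
ctrl.movel(T[:3,3]-z*.1,max_speed=.1);st("back")
p=get_state()["tcp_pos"];ctrl.movel(p+[0,0,.12],max_speed=.2)
look("side","s3");look("top","t3")
a=cv2.imread('pics/s3.png')[90:270,180:420];b=cv2.imread('pics/t3.png')[110:290,130:370]
cv2.imwrite('pics/c3.png',cv2.resize(np.hstack([a,b]),None,fx=1.66,fy=1.66))
```

```text
t 23.3 w 0.0438 tcp [0.6572 0.1206 0.1248] F [ 0.5 -0.5 -2.6] g 50.8
low t 24.1 w 0.0432 tcp [0.6572 0.1205 0.0998] F [ 0.6  0.1 -3.5] g 50.8
open t 24.6 w 0.0855 tcp [0.6572 0.1206 0.1   ] F [ 0.1 -0.   0.2] g 0.0
back t 25.8 w 0.0857 tcp [0.6668 0.0281 0.1342] F [ 0.1 -0.3  0. ] g 0.0
```

View pics/c3.png

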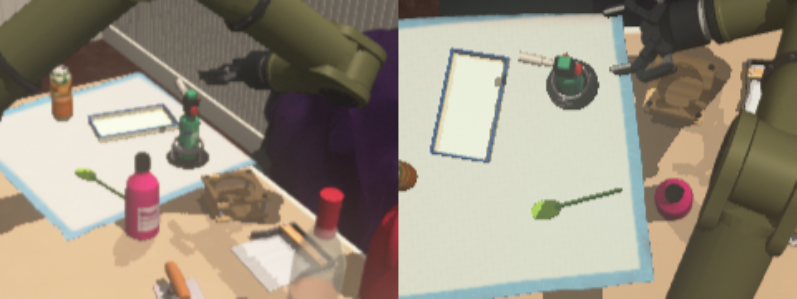

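Torch stands in the hoop (side 190,130; top 570,80). Now the bottle.

```bash
python3 - <<'E'
from h import *
x,y=.4348,-.0872;X,Y=.646,-.1038
o=[]
for a in np.radians(np.arange(0,360,30)):
    qs=[ctrl.ik(A(p),quat(a)) for p in((x,y,.3),(x,y,.15),(X,Y,.24),(X,Y,.16))]
    if all(k is not None for k in qs):
        o.append((max(abs(k-get_state()["qpos"])[6] for k in qs)+max(abs(k[6]) for k in qs),a))
a=min(o)[1];print(np.degrees(a),len(o));q=quat(a)
ctrl.movep(A([x,y,.3]),q);st("above");print(get_state()["qpos"].round(2))
ctrl.movel(A([x,y,.1495]),max_speed=.12);st("down")
ctrl.close_gripper(60);st("closed")
ctrl.movel(A([x,y,.165]),max_speed=.05);st("lift")
ctrl.movel(A([x,y,.235]),max_speed=.12)
ctrl.movel(A([X,Y,.235]),max_speed=.13);st("over")
E
cat > chk.py <<'E'
from fit import *
def slices(x,y,R,zs,r=.05):
    for c in("side","top"):
        im,D=vision.grab_frame(c);P=cloud(c,D)
        for a,b in zip(zs,zs[1:]):
            Q=win(P,x,y,r,a,b)
            if len(Q)>12:print(c,b,len(Q),fcirc(Q,R))
E
python3 -c "
from chk import *
slices(.646,-.1038,.034,[.09,.12,.15,.18,.2])"
```

```text
29.999999999999996 12
above t 27.6 w 0.0853 tcp [ 0.4353 -0.0864  0.2993] F [ 0.5 -0.3 -0.6] g 0.0
[-0.04  0.17  0.22  1.83 -0.04  1.15  0.72]
down t 29.0 w 0.0851 tcp [ 0.4352 -0.0873  0.1499] F [0.4 0.4 0.7] g 0.0
closed t 29.6 w 0.0282 tcp [ 0.4351 -0.0873  0.15  ] F [-0.7  0.3  4.9] g 59.1
lift t 30.1 w 0.028 tcp [ 0.4349 -0.0872  0.1652] F [ 0.5  0.2 -3.4] g 59.2
over t 32.6 w 0.028 tcp [ 0.6456 -0.1039  0.2352] F [-0.2  0.7 -2.9] g 59.2
side 0.12 148 [ 0.6449 -0.1043]
side 0.15 157 [ 0.6455 -0.104 ]
side 0.18 164 [ 0.646  -0.1035]
side 0.2 128 [ 0.6468 -0.1016]
```

Run:
```python
from fit import *
X,Y=.646,-.1038
ctrl.movel(A([X,Y,.2]),max_speed=.1);st()
ctrl.movel(A([X,Y,.16]),max_speed=.05);st("low")
ctrl.ungrasp();st("open")
ctrl.movel(A([X,Y,.30]),max_speed=.15)
# look at the spatula from above
yw=np.pi/2
p=A([.40,.08,.33]);qs=[a for a in(yw,-yw) if ctrl.ik(p,quat(a)) is not None];print(qs)
ctrl.movep(p,quat(qs[0]));st("look")
im,d,T=look("wrist","w4");m=models.masks_of("wrist","spatula")
print([(k["p"],k["point"]) for k in m]);P=wcloud(d,T,m[0]["mask"])
P=P[(P[:,2]>.003)&(P[:,2]<.016)];print(len(P),line(P),rect(P))
c,L,ang,_=line(P);v=A([np.cos(np.radians(ang)),np.sin(np.radians(ang))])
t=(P[:,:2]-c)@v;n=(P[:,:2]-c)@A([-v[1],v[0]])
for a in range(-90,91,20):
    k=(t*1000>=a)&(t*1000<a+20)
    if k.any():print(a,k.sum(),np.round(1000*A([n[k].min(),np.median(n[k]),n[k].max()]),1),np.round(np.median(P[k,2]),4))
im2,_,_=look("side","s4")
cv2.imwrite('pics/c4.png',cv2.resize(np.hstack([im,im2]),None,fx=.7,fy=.7))
```

```text
t 33.2 w 0.0279 tcp [ 0.646  -0.1038  0.2001] F [ 0.2  0.2 -3.1] g 59.2
low t 34.1 w 0.0283 tcp [ 0.6462 -0.1039  0.1602] F [ 0.7 -1.  -2.3] g 59.2
open t 34.7 w 0.0857 tcp [ 0.646  -0.1038  0.1601] F [-0.7  0.4  0.7] g 0.0
[1.5707963267948966, -1.5707963267948966]
look t 37.0 w 0.0856 tcp [0.4011 0.0794 0.33  ] F [-0.2  0.1 -0.9] g 0.0
[(0.88, [319.3, 186.9]), (0.3, [295.3, 341.1])]
1191 (array([0.4374, 0.0921]), np.float64(0.172), np.float64(103.8), np.float64(0.0072)) (array([0.4331, 0.0908]), array([0.037 , 0.1749]), 8.8)
-90 68 [-5.1  0.7  3.7] 0.0092
-70 84 [-6.9  0.   3.9] 0.0087
-50 80 [-6.2  0.   3.6] 0.009
-30 78 [-4.7  0.3  3.8] 0.0092
-10 74 [-4.3  0.4  3.8] 0.0091
10 72 [-4.   0.3  4. ] 0.0092
30 221 [-18.3  -0.1  16.6] 0.0068
50 324 [-18.9   0.   18.3] 0.0065
70 190 [-16.7   0.1  15.9] 0.0068
```

View pics/c4.png

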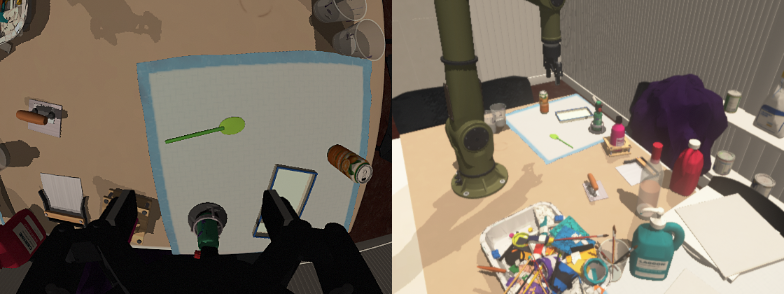

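Bottle stands in the rack (617,130) and the spatula is clear at (205,130), paddle toward +y. Take the spatula.

Run:
```python
from h import *
r=np.radians;g=A([.4373,.092]);t=A([.6224,.2917]);o=[]
for f in(0,180):
  for dr in(66.1,-113.9):
    y0,y1=r(13.8+f),r(13.8+f+dr)
    qs=[ctrl.ik(A([*a,z]),quat(y)) for a,z,y in((g,.1,y0),(g,.003,y0),(t,.1,y1),(t,.0125,y1))]
    if all(k is not None for k in qs):o.append((max(abs(k[6]) for k in qs)+abs(dr)/200,f,dr))
print(o);_,f,dr=min(o);y0,y1=r(13.8+f),r(13.8+f+dr)
ctrl.movep(A([*g,.12]),quat(y0));st()
ctrl.movel(A([*g,.03]),max_speed=.1)
ctrl.movel(A([*g,.0035]),max_speed=.03);st("down")
ctrl.close_gripper(30);st("closed")
ctrl.movel(A([*g,.03]),max_speed=.06);st("lift")
ctrl.movel(A([*g,.1]),max_speed=.12)
ctrl.movel(A([*t,.1]),quat(y1),max_speed=.1);st("over")
im,d,T=look("top","t5");look("side","s5")
a=cv2.imread('pics/s5.png')[90:270,180:420];b=im[110:290,130:370]
cv2.imwrite('pics/c5.png',cv2.resize(np.hstack([a,b]),None,fx=1.66,fy=1.66))
```

```text
[(np.float64(1.1310253051474803), 0, 66.1), (np.float64(2.0435736293357305), 0, -113.9), (np.float64(3.1918435358760178), 180, 66.1), (np.float64(3.430843535876018), 180, -113.9)]
 t 38.3 w 0.0858 tcp [0.4378 0.092  0.1203] F [ 0.2  0.1 -0.4] g 0.0
down t 40.4 w 0.0853 tcp [0.4374 0.092  0.0036] F [ 0.5 -0.7 -0.4] g 0.0
closed t 41.1 w 0.007 tcp [0.4373 0.092  0.0036] F [-0.8  0.   2.3] g 29.3
lift t 41.7 w 0.007 tcp [0.4374 0.092  0.0302] F [-0.  -0.2 -0.5] g 29.3
over t 45.3 w 0.0067 tcp [0.6223 0.2914 0.1001] F [0.2 0.8 0.1] g 29.2
```

View pics/c5.png

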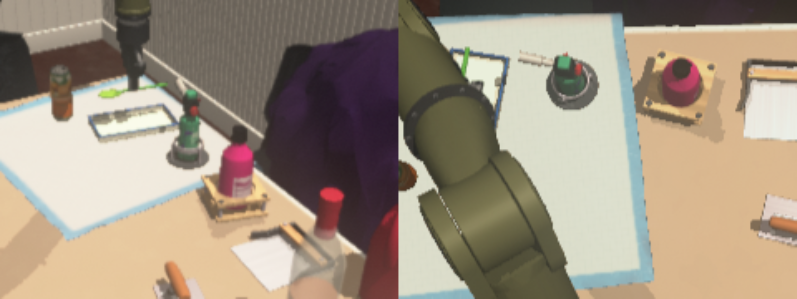

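The spatula is held along the tray (side 130,90). Lower and release, then look.

Run:
```python
from fit import *
t=A([.6224,.2917])
ctrl.movel(A([*t,.05]),max_speed=.1)
ctrl.movel(A([*t,.0125]),max_speed=.04);st("low")
ctrl.ungrasp();st("open")
ctrl.movel(A([*t,.08]),max_speed=.08);ctrl.movel(A([.56,.2,.3]),max_speed=.2)
for c in("top","wrist","side"):
    im,d,T=look(c,c+"6");m=models.masks_of(c,"spatula")
    if m and m[0]["p"]>.3:
        P=wcloud(d,T,m[0]["mask"]) if c=="wrist" else cloud(c,d,m[0]["mask"])
        P=P[np.hypot(*(P[:,:2]-t).T)<.13];print(c,round(m[0]["p"],2),len(P),line(P) if len(P)>10 else "",np.percentile(P[:,2],[2,50,98]).round(4))
st()
# trowel & guard from near above
p=A([.42,-.29,.36]);a=np.pi/2
if ctrl.ik(p,quat(a)) is None:a=-a
ctrl.movep(p,quat(a));st("look")
im,d,T=look("wrist","w7");P=wcloud(d,T)
print("handle",line(win(P,.385,-.305,.08,.058,.08)),"bar",line(win(P,.66,-.295,.09,.0235,.035)),"cheeks",rect(win(P,.62,-.295,.11,.012,.035)))
for n in("trowel","edge_guard"):
    m=models.masks_of("wrist",n)[0];Q=wcloud(d,T,m["mask"]);Q=Q[np.hypot(*(Q[:,:2]-np.median(Q[:,:2],0)).T)<.12]
    if n=="trowel":Q=Q[Q[:,2]<.015]
    else:Q=Q[(Q[:,2]<.012)]
    print(n,rect(Q),np.median(Q[:,2]))
a=cv2.imread('pics/side6.png')[90:270,180:420]
cv2.imwrite('pics/c6.png',np.hstack([cv2.resize(a,(400,300)),cv2.resize(im,(400,300))]))
```

```text
low t 47.1 w 0.0077 tcp [0.6226 0.2918 0.0128] F [ 1.  -0.  -1.1] g 29.2
open t 47.8 w 0.0854 tcp [0.6224 0.2917 0.0125] F [ 0.4 -0.2 -0.6] g 0.0
wrist 0.95 1292 (array([0.6236, 0.2924]), np.float64(0.171), np.float64(-10.2), np.float64(0.0112)) [0.009  0.0112 0.0147]
side 0.59 91 (array([0.5856, 0.3005]), np.float64(0.083), np.float64(-8.2), np.float64(0.0096)) [0.0041 0.0096 0.0148]
 t 50.5 w 0.0859 tcp [0.5599 0.2001 0.2994] F [-0.3  0.2  0.7] g 0.0
look t 52.4 w 0.0857 tcp [ 0.4207 -0.2891  0.3599] F [-0.1 -0.2  0.1] g 0.0
handle (array([ 0.3814, -0.3017]), np.float64(0.09), np.float64(-104.4), np.float64(0.065)) bar (array([ 0.6665, -0.2982]), np.float64(0.135), np.float64(85.8), np.float64(0.0273)) cheeks (array([ 0.6472, -0.2966]), array([0.1536, 0.0969]), 85.5)
trowel (array([ 0.3928, -0.3045]), array([0.1104, 0.0809]), 76.9) 0.005516168094948648
edge_guard (array([ 0.627 , -0.2963]), array([0.1531, 0.1612]), 84.5) 0.00456042373632487
```

View pics/c6.png

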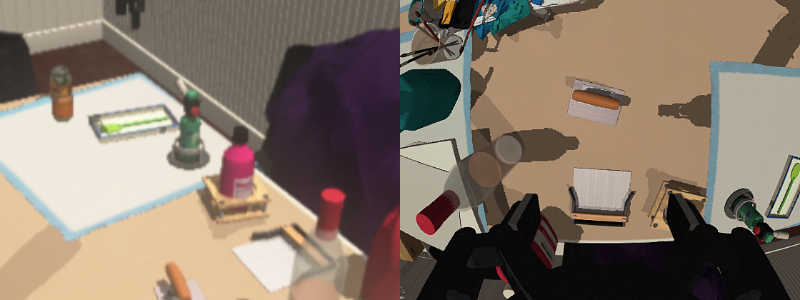

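Spatula lies flat in the tray (side 135,123). Trowel and guard are re-measured and consistent. Pick up the trowel.

```bash
cat > guard.py <<'E'
from fit import *
r=np.radians;O=A([.6215,-.2948]);gx=r(-4.05);ux=A([np.cos(gx),np.sin(gx)])
hp=lambda xg:O+ux*(xg-.012)   # handle centre for trowel origin at xg on the guard axis
def trow(xy):
    "blade rect + handle line seen by side and top"
    for c in("side","top"):
        im,d=vision.grab_frame(c);m=models.masks_of(c,"trowel")
        if not m: print(c,"-");continue
        P=cloud(c,d,m[0]["mask"]);P=P[np.hypot(*(P[:,:2]-xy).T)<.1];print(c,round(m[0]["p"],2),rect(P),np.percentile(P[:,2],[5,50]).round(4))
E
python3 - <<'E'
from guard import *
g=A([.3812,-.3022]);a0=r(-14);s=hp(-.028);o=[]
for f in(0,np.pi):
    qs=[ctrl.ik(A([*a,z]),quat(y+f)) for a,z,y in((g,.15,a0),(g,.034,a0),(s,.1,gx),(s,.037,gx),(hp(.026),.037,gx))]
    if all(k is not None for k in qs):o.append((max(abs(k[6]) for k in qs),f))
print(o);f=min(o)[1]
ctrl.movep(A([*g,.16]),quat(a0+f));st()
ctrl.movel(A([*g,.034]),max_speed=.08);st("down")
ctrl.close_gripper(60);st("closed")
ctrl.movel(A([*g,.06]),max_speed=.06);st("lift")
ctrl.movel(A([*g,.11]),max_speed=.12)
ctrl.movel(A([*s,.11]),quat(gx+f),max_speed=.1);st("over");print("target handle",s)
trow(O-ux*.028)
E
```

```text
[(np.float64(0.5508039526250468), 0), (np.float64(2.8834119555525604), 3.141592653589793)]
 t 53.9 w 0.0854 tcp [ 0.3817 -0.3023  0.1603] F [ 0.2 -0.2  0.1] g 0.0
down t 55.7 w 0.0852 tcp [ 0.3814 -0.3024  0.0344] F [ 0.8 -0.1 -0. ] g 0.0
closed t 56.3 w 0.023 tcp [ 0.3814 -0.3023  0.0342] F [1.  1.2 4.6] g 58.6
lift t 56.8 w 0.0231 tcp [ 0.3813 -0.3022  0.0603] F [ 0.6  0.6 -3. ] g 58.8
over t 59.6 w 0.0229 tcp [ 0.5812 -0.2922  0.1101] F [ 0.6 -0.5 -2.1] g 58.8
target handle [ 0.58159989 -0.29197492]
side 0.71 (array([ 0.5937, -0.2962]), array([0.1117, 0.0839]), 83.8) [0.0791 0.0828]
top 0.74 (array([ 0.603 , -0.2561]), array([0.0333, 0.0664]), 83.3) [0.0763 0.0815]
```

Run:
```python
from guard import *
T=tcpT();print("tool y angle",np.degrees(np.arctan2(T[1,1],T[0,1])).round(2),"down",T[:3,2].round(4))
for i in range(3):
    im,d=vision.grab_frame("side");P=cloud("side",d)
    Q=win(P,.5937,-.295,.075,.072,.092);h=win(P,.585,-.292,.07,.118,.15)
    print(rect(Q),len(Q),np.median(Q[:,2]).round(4),"plane slope",np.linalg.lstsq(np.c_[Q[:,:2]-Q[:,:2].mean(0),np.ones(len(Q))],Q[:,2],rcond=None)[0].round(4))
im,d=vision.grab_frame("top");P=cloud("top",d);Q=win(P,.5937,-.295,.075,.072,.092);print("top",rect(Q),len(Q))
cv2.imwrite('pics/t8.png',im);a=im[140:260,310:450];im,d=vision.grab_frame("side");b=im[180:300,260:400]
cv2.imwrite('pics/c8.png',cv2.resize(np.hstack([a,b]),None,fx=2.8,fy=2.8,interpolation=cv2.INTER_CUBIC))
```

```text
tool y angle -4.07 down [-0.  0. -1.]
(array([ 0.5955, -0.2938]), array([0.1131, 0.0852]), 84.6) 451 0.0819 plane slope [0.0004 0.0102 0.082 ]
(array([ 0.5936, -0.2926]), array([0.116 , 0.0803]), 86.1) 451 0.0819 plane slope [-0.0006  0.0085  0.082 ]
(array([ 0.5949, -0.2952]), array([0.1139, 0.0825]), 85.8) 454 0.0819 plane slope [-0.0051  0.0088  0.082 ]
top (array([ 0.6017, -0.2564]), array([0.0356, 0.0682]), 81.7) 170
```

View pics/c8.png

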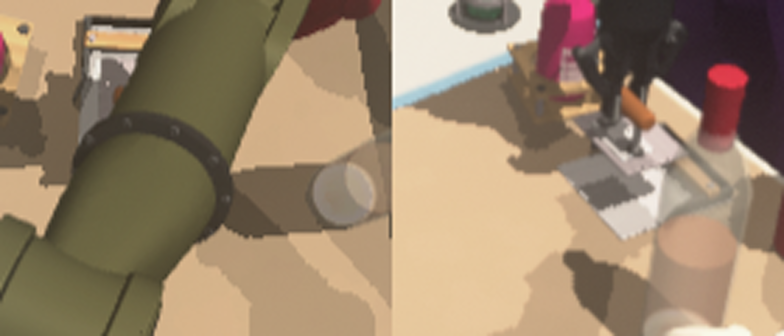

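Blade level and within 1 mm and 1° of the guard axis, held over the open bed (side 630,145). Lower and slide.

Run:
```python
from guard import *
n=A([-ux[1],ux[0]])*.0008
P=lambda xg,z:A([*(hp(xg)+n),z])
ctrl.movel(P(-.028,.06),max_speed=.1);st()
ctrl.movel(P(-.028,.0375),max_speed=.03);st("set")
for xg in(0,.015,.022,.026,.0275):
    ctrl.movel(P(xg,.0373),max_speed=.03);st(xg)
    F=get_state()["contact_force"];f=F[:2]@ux
    if abs(f)>8: print("stop",f);break
```

```text
t 60.7 w 0.023 tcp [ 0.5819 -0.2913  0.0602] F [-0.3 -0.2 -1. ] g 58.8
set t 61.6 w 0.0229 tcp [ 0.5817 -0.2913  0.0375] F [ 0.6  0.3 -1.2] g 58.8
0 t 62.6 w 0.0233 tcp [ 0.6096 -0.2932  0.0374] F [-1.3  0.4 -0.5] g 59.1
0.015 t 63.3 w 0.0235 tcp [ 0.6253 -0.2941  0.0375] F [0.3 0.8 0.4] g 59.1
0.022 t 63.7 w 0.0227 tcp [ 0.6319 -0.2948  0.0374] F [-0.  -0.   1.6] g 59.2
0.026 t 64.0 w 0.0228 tcp [ 0.6358 -0.295   0.0373] F [-0.4 -0.1  1.9] g 59.2
0.0275 t 64.2 w 0.0233 tcp [ 0.6366 -0.2951  0.0373] F [-3.6  0.3  2.8] g 59.4
```

Run:
```python
from guard import *
n=A([-ux[1],ux[0]])*.0008
P=lambda xg,z:A([*(hp(xg)+n),z])
for xg in(.0285,.0295):
    ctrl.movel(P(xg,.0371),max_speed=.03);st(xg)
    if get_state()["contact_force"][:2]@ux<-9:break
ctrl.movel(P(.027,.0371),max_speed=.03) if get_state()["contact_force"][:2]@ux>-3 else None
ctrl.ungrasp();st("open")
p=get_state()["tcp_pos"];ctrl.movel(p+[0,0,.12],max_speed=.1)
q=get_state()["eef_rot"];ctrl.movel(A([.42,-.2,.4]),max_speed=.25);st("up")
im,d,T=look("wrist","w9");m=models.masks_of("wrist","trowel");W=wcloud(d,T)
print("handle",line(win(W,.636,-.2955,.075,.06,.08)),"expect",hp(.026),"bar",line(win(W,.666,-.298,.09,.024,.034)))
if m:
    Q=wcloud(d,T,m[0]["mask"]);Q=Q[(Q[:,2]<.02)];print("blade",rect(Q))
    e=(Q[:,:2]-O)@ux;print("blade x in guard",np.percentile(e,[1,99]).round(4),"expected back edge -.014")
look("side","s9");look("top","t9")
i=[cv2.imread(f'pics/{k}.png') for k in("s9","t9")]
cv2.imwrite('pics/c9.png',cv2.resize(np.hstack([i[0][90:330,160:430],i[1][100:340,110:480]]),None,fx=1.24,fy=1.24))
```

```text
0.0285 t 64.5 w 0.0231 tcp [ 0.6365 -0.2951  0.0372] F [-7.8  1.4  5.7] g 59.8
0.0295 t 64.7 w 0.0233 tcp [ 0.6366 -0.2951  0.0373] F [-10.4   2.7   9. ] g 60.0
open t 65.3 w 0.0855 tcp [ 0.6391 -0.2952  0.037 ] F [ 0.3 -0.5 -0.8] g 0.0
up t 68.2 w 0.0853 tcp [ 0.4203 -0.2     0.3989] F [0.3 0.2 0.2] g 0.0
handle (array([ 0.6342, -0.294 ]), np.float64(0.089), np.float64(-94.2), np.float64(0.0679)) expect [ 0.63546504 -0.29578878] bar (array([ 0.6679, -0.297 ]), np.float64(0.134), np.float64(-92.5), np.float64(0.0274))
blade (array([ 0.6475, -0.298 ]), array([0.1159, 0.079 ]), 86.5)
blade x in guard [-0.0125  0.0406] expected back edge -.014
```

View pics/c9.png

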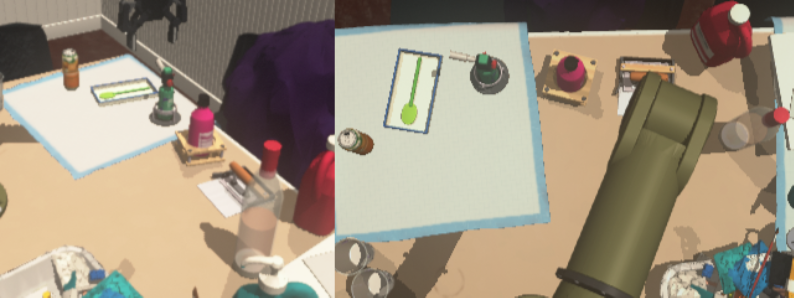

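The picture shows all four pieces in place: torch, bottle and spatula in their holders, and the trowel under the bar against the stop. The gripper is clear and both bystanders are standing where they were. Handing in.

```bash
python3 -c "
from station import ticket;print(ticket.close_job())"
```

```text
the job is handed in; nothing more can be done
None
```

The job is handed in: the torch is in its stand, the bottle in the rack, the spatula flat in the tray and the trowel home against the guard's stop, all released at about 68 s; the first torch grip lifted it a little with a lean of about 3°, so I set it down and regripped.

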